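Vent the vacuum pot and take off its lid

TASK

The steel pot on this leatherworker's bench has wood blanks under vacuum beneath its pale plastic lid. With the lid still seated, open the brass vent tap on the lid fully (a quarter turn anticlockwise seen from above) and leave it open; only then lift the lid off by its black centre knob and set it down gently, knob up and flat, in the middle of the round cork mat, and let go.

Things in the scene. Friction and masses are not known exactly. Their poses are not given: they have to be found in the camera images.
- lid_knob (a point): Grip point in the lid's black knob (upright, 28 mm wide, 42 tall), 28 mm above the lid's top face, 46 above its lowest face; 140 mm over the bench seated, 51 on the mat. z up; y points to the tap 56 mm away; a gauge (36 mm wide, 26 tall) stands 54 mm away at -y. Pale plastic loose lid: 160 mm wide, 12 thick, 0.4 kg, 130 mm plug 6 deep below. Pot: steel, fixed, 148 mm wide, 100 tall. The tin without tap: bystander.
- tap_handle (a point): Centre of the brass T handle of the vent tap on the lid, on its upright turning axis: a bar 42 mm long (its x), 12 mm thick (its y), 26 mm tall; the point is half-way up it, 31 mm above the lid's top face, 143 mm over the bench while the lid is seated. Shut, the bar lies across the line from knob to tap; open, it points along that line.
- vent_tap (a joint): Turn of the vent tap in rad, growing anticlockwise seen from above: about 0 to 0.2 shut at the start, 1.57 (a stop) fully open, counted as open above 1.2. Light friction, stays where it is left. The lid does not turn with it, and must not be lifted while the tap is shut.
- mat_top (a point): Centre of the top face of the round cork mat, 190 mm across, 5 mm thick, fixed flat on the bench; z is up. Pot, mat and tin stand side by side in any order, the tin's knob top 127 mm high.
Things that resemble listed ones, but are neither listed nor needed, are in the scene too. Of the things like the part that bears lid_knob, leave any that is blue; of the rest the larger one is meant.

How it is judged (in metres and radians):
On the way:
1. the vent tap is opened while the lid still sits on the pot (value of joint vent_tap above 1.2 rad and distance of lid_knob from where it was at the start of the episode below 0.015 m), for 0.2 s.
At the end, for the whole second after the job is handed in: The lid lies at rest, knob up (within 10 degrees) on the cork mat, its centre within 30 mm of the mat's centre, with the tap still open (above 1.2 rad) (value of joint vent_tap above 1.2 rad and horizontal distance between lid_knob and mat_top below 0.03 m and z of lid_knob in the frame of mat_top between 0.036 and 0.056 m and angle between lid_knob's own z axis and vertical below 0.17 rad and linear speed of lid below 0.03 m/s); the robot touches nothing.
It fails at once if the lid is lifted off its seat (more than 8 mm) while the vent tap is not yet open (value of joint vent_tap below 1.2 rad and height (world z) of lid_knob above 0.15 m).
It fails at once if the lid is dropped: falls faster than 0.7 m/s just above the mat (horizontal distance between lid_knob and mat_top below 0.1 m and z of lid_knob in the frame of mat_top below 0.07 m and linear speed of lid above 0.7 m/s).
It also fails if it takes over 54 s, if anything falls off the work surface, if the arm or the gripper's body presses on something with over 40 N, if the wrist force passes 120 N, or if a joint passes its speed limit or range.

ROBOT

A 6-joint arm with a two-finger parallel gripper is mounted at the origin on the work surface. World frame = base frame: x ahead of the robot, y to its left, z up, the work surface at z = 0. Lengths are in mm, angles in degrees, forces in N, time in s.
With the tool pointing down it reaches from about 325 to 850 mm from the base axis. Payload 15.5 kg.
Tool frame: the origin (TCP) lies on the centre line of the jaws, within the pads' length; the fingertips stand 22 mm ahead of it and the grasp point (between the pads) lies 3 mm ahead of it (arm.nose_length is the distance from the TCP to the fingertips, in mm); x points along the fingers, z is the direction in which the jaws open and shut, and the axes are right-handed (so a half turn about x gives the same grasp; the last joint's range is limited). The gripper opens to 91 mm and grips with 3 to 60 N. Pads are 32 mm wide; open, the fingers measure 118 mm over their backs; the gripper's body (76 mm by 178 mm) begins 60 mm behind the grasp point.
Start: joints at [-82.019, 28.281, 77.091, -0, 74.628, -5.472], TCP at [145.406, -607.852, 235.915] pointing down, gripper open.
Joint ranges: [-166.48, 166.48], [-47.26, 123.95], [12.59, 153.08], [-70.14, 250.14], [6.76, 159.57], [-176.63, 176.63]. Speed limits (degrees/s): [108.29, 108.29, 147.25, 172.46, 172.46, 172.46].

INTERFACE

Orientations are given as [roll, pitch, yaw] about the fixed x, y, z axes, in that order (R = Rz(yaw) Ry(pitch) Rx(roll)).
In Python, from rig import status, viewer, arm gives the robot as it stands.
- The arm moves only by the tool drive_tool, never from a script. Its argument "rows" is a list that holds one entry, the list of rows, each a list of 7 numbers: the shift along the tool's x, y, z in cm, then the turn, a rotation vector about the tool's x, y, z in rad, then the opening, from -1 (shut) to 1 (fully open). In form: [[[x, y, z, ax, ay, az, gripper], ...]]. A call has 1 to 5 rows; each row is the pose to reach, as a shift and turn from the pose commanded when the call began, along the tool's axes at that moment; what a row does not reach only later rows make up. A row lasts 1/10 s, in which the tool goes at most 50 mm and 8.59 degrees, less where a joint would pass 70% of its speed; a pose out of reach is approached as far as the arm can. A call with a gripper value outside its range is refused whole. The fingers move at their own pace and stop on an object; "force" is the grip in N (left out, the last holds). Time passes only in rows, so rows that repeat a pose let the fingers close. It gives the time, the measured TCP pose, the force and the opening at its end, in the units of the state.
- status.state(): the state, without advancing time (a new reading comes with each control period).
- viewer.get_image(name): name is "scene" or "top" or "wrist"; returns the picture (384x512x3 uint8, red, green, blue); there is no depth.
- viewer.camera_model(name): a dict with "fx", "fy", "cx", "cy" (pixels), "dist_coeffs" ([k1, k2, p1, p2, k3] as OpenCV has them; the pictures are not rectified), "origin" and "rotation" of the camera in the world. Camera axes: x right, y up, looking along -z (the intrinsics and any distortion apply to the point x, -y, -z); pixel columns grow to the right and rows downward; lengths in mm; the calibration is good to about 2 mm. A picture is of the moment at which its call begins: read the wrist's pose just before it. camera_model takes no time and is no camera call; for the wrist camera it gives the pose at the moment of the call.
- arm.sign_off(): hands the job in, once; it reports no verdict.
The state is a dict: "clock": time; "qpos": joint angles; "qvel": joint speeds; "joint_efforts": joint torques, N m; "ee_pos": TCP position; "tool_rot": TCP orientation; "contact_force": force on the tool from outside, world axes, zero at the start; "torque": the same for the moment, N m; "finger_gap": finger opening in mm.
Only numpy, scipy, OpenCV 4.12 (cv2) and the standard library are available. Lean on these libraries where they do the work, as an engineer would, in place of code of your own. Each camera call takes 0.05 s, during which the arm holds its last target.

## Working session

There is one attempt and no reset: what is moved stays moved. The work goes in short steps, Python scripts to look and compute and a tool call to move; the robot and the scene stay as the last step left them, time stands still between calls to the robot, and variables do not carry over. Pictures are saved under pics/ and viewed, and the job is handed in when it is done.

Besides the shell and the picture viewer there is one more tool, called after ">>>" as name([rows], argument=value, ...), one row to a line, values as JSON. drive_tool: Moves the arm, as the interface text tells. Its arguments: {"type":"object","properties":{"rows":{"type":"array"},"force":{"type":"number"}},"required":["rows"]}

```bash
mkdir -p pics; ls
python3 - <<'E'
from rig import status, viewer, arm
import cv2
print(status.state())
for n in ("scene","top"):
    print(n, viewer.camera_model(n)); cv2.imwrite(f"pics/{n}0.png", cv2.cvtColor(viewer.get_image(n),cv2.COLOR_RGB2BGR))
print(viewer.camera_model("wrist"))
E
```

```text
pics
{'clock': 0.0, 'qpos': array([-8.20202598e+01,  2.83145856e+01,  7.71276876e+01, -1.82187411e-03,
        7.46277331e+01, -5.47253796e+00]), 'qvel': array([ 0.02920971,  0.00094708, -0.04247953, -0.00772817,  0.01149216,
        0.012556  ]), 'joint_efforts': array([ 2.92714312e-04, -8.78809977e+01, -3.81847429e+01,  7.08070700e-02,
        5.33150369e-02, -6.74568992e-05]), 'ee_pos': array([ 145.33234426, -607.50237042,  235.33819774]), 'tool_rot': array([175.96442116,  89.92997166,  99.41718335]), 'contact_force': array([ 1.27232236, -0.13969164,  0.04349256]), 'torque': array([ 0.04443748, -0.00679244, -0.00139847]), 'finger_gap': 91.31639947598403}
scene {'fx': 410.18736722065285, 'fy': 410.18736722065285, 'cx': 268.8567248363639, 'cy': 192.8589641978893, 'dist_coeffs': array([-0.02971102,  0.        ,  0.        ,  0.        ,  0.        ]), 'origin': array([880.20065069, 538.35821609, 811.67869197]), 'rotation': array([ 41.96102257,  -0.33402065, 144.89882766])}
top {'fx': 405.78177913141616, 'fy': 405.78177913141616, 'cx': 252.59404897415558, 'cy': 190.01249318508215, 'dist_coeffs': array([-0.13816154,  0.        ,  0.        ,  0.        ,  0.        ]), 'origin': array([ 435.58209398,   22.61188663, 1171.39088772]), 'rotation': array([  4.96845132,  -0.14537624, -91.44105655])}
{'fx': 338.43858378363035, 'fy': 338.43858378363035, 'cx': 255.5088586613616, 'cy': 187.3043722254919, 'dist_coeffs': array([-0.073731,  0.      ,  0.      ,  0.      ,  0.      ]), 'origin': array([ 222.29379263, -590.26486783,  383.08411006]), 'rotation': array([-1.62666459e+01,  6.92942718e-02, -7.65363081e+01])}
```

View pics/scene0.png

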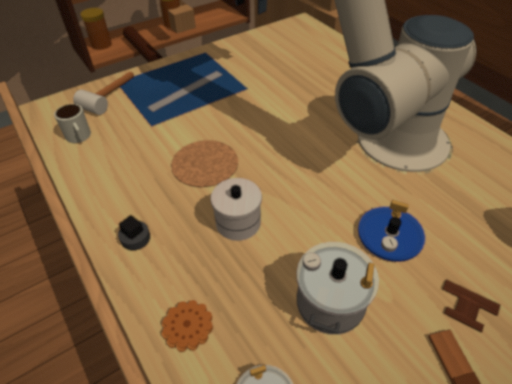

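View pics/top0.png

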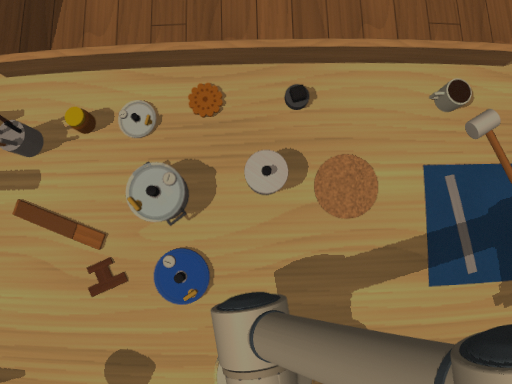

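Candidates for the lid:
- Pot lid, knob at top-view pixel (152,190), with its tap at (134,204).
- Blue lid at (181,277), which is excluded by colour.
- Small pale lid at (138,118), which is the smaller one.
- Tin at (266,171), which has no tap.

I choose the pot lid. The mat is at (346,185), and the orange disc at (206,100) isn't the mat. Next I'll take a close crop and measure.

```bash
cat > h.py <<'E'
import numpy as np, cv2
from scipy.spatial.transform import Rotation as R
from rig import status, viewer, arm
def ray(m,u,v):
    K=np.array([[m['fx'],0,m['cx']],[0,m['fy'],m['cy']],[0,0,1]])
    p=cv2.undistortPoints(np.array([[[u,v]]],float),K,m['dist_coeffs'])[0,0]
    d=R.from_euler('xyz',m['rotation'],degrees=True).apply([p[0],-p[1],-1.0]); return m['origin'],d
def onz(m,u,v,z):
    o,d=ray(m,u,v); return o+d*(z-o[2])/d[2]
def proj(m,P):
    c=R.from_euler('xyz',m['rotation'],degrees=True).inv().apply(np.asarray(P,float)-m['origin'])
    K=np.array([[m['fx'],0,m['cx']],[0,m['fy'],m['cy']],[0,0,1]])
    q=np.array([c[0],-c[1],-c[2]]); return cv2.projectPoints(q[None],np.zeros(3),np.zeros(3),K,m['dist_coeffs'])[0][0,0]
def bgr(n): return cv2.cvtColor(viewer.get_image(n),cv2.COLOR_RGB2BGR)
E
python3 - <<'E'
from h import *
a=cv2.imread('pics/top0.png'); b=cv2.imread('pics/scene0.png')
c1=cv2.resize(a[150:230,110:200],None,fx=4.4,fy=4.4,interpolation=cv2.INTER_CUBIC)
c2=cv2.resize(b[230:340,285:390],None,fx=3.8,fy=3.8,interpolation=cv2.INTER_CUBIC)
o=np.zeros((430,800,3),np.uint8); o[:c1.shape[0],:c1.shape[1]]=c1; o[:c2.shape[0],400:400+c2.shape[1]]=c2
cv2.imwrite('pics/crop0.png',o)
hsv=cv2.cvtColor(a,cv2.COLOR_BGR2HSV)
def big(mask,x0,x1,y0,y1):
    m=np.zeros_like(mask); m[y0:y1,x0:x1]=mask[y0:y1,x0:x1]
    c=max(cv2.findContours(m,cv2.RETR_EXTERNAL,cv2.CHAIN_APPROX_NONE)[0],key=cv2.contourArea); return c
print(hsv[190,345],hsv[190,300],hsv[150+55,133])
E
```

```text
[ 14 156 139] [ 20 130 155] [ 19 194 154]
```

View pics/crop0.png

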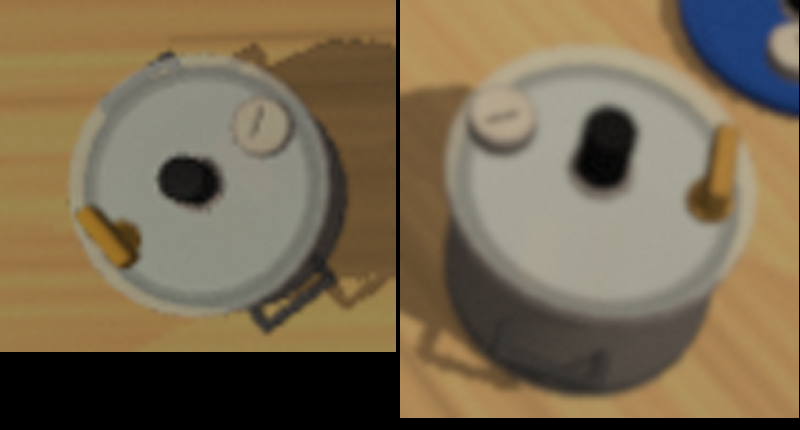

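Run:
```python
from h import *
T=viewer.camera_model('top');S=viewer.camera_model('scene')
a=cv2.imread('pics/top0.png'); b=cv2.imread('pics/scene0.png')
def comp(img,lo,hi,box,k=0):
    h=cv2.cvtColor(img,cv2.COLOR_BGR2HSV); m=cv2.inRange(h,lo,hi); x0,x1,y0,y1=box
    z=np.zeros_like(m); z[y0:y1,x0:x1]=m[y0:y1,x0:x1]
    return max(cv2.findContours(z,cv2.RETR_EXTERNAL,cv2.CHAIN_APPROX_NONE)[0],key=cv2.contourArea)
# mat: hue <18
for nm,img,M,box in(('top',a,T,(305,390,145,225)),('scene',b,S,(160,250,130,195))):
    c=comp(img,(5,100,60),(17,255,255),box); P=np.array([onz(M,u,v,5)[:2] for u,v in c[:,0]])
    (x,y),r=cv2.minEnclosingCircle(P.astype(np.float32)); e=cv2.fitEllipse(P.astype(np.float32)); print(nm,'mat',x,y,r,e)
# lid pale
for nm,img,M,box in(('top',a,T,(120,192,155,228)),('scene',b,S,(290,385,235,320))):
    c=comp(img,(0,0,115),(179,75,255),box); hc=cv2.convexHull(c); P=np.array([onz(M,u,v,112)[:2] for u,v in hc[:,0]]).astype(np.float32)
    print(nm,'lid',cv2.minEnclosingCircle(P),cv2.fitEllipse(P))
# gauge / knob
for nm,img,M,box in(('top',a,T,(140,165,180,200)),('scene',b,S,(328,352,255,282))):
    c=comp(img,(0,0,0),(179,255,45),box); m=cv2.moments(c);u,v=m['m10']/m['m00'],m['m01']/m['m00'];print(nm,'knob',u,v,cv2.boundingRect(c),onz(M,u,v,140)) 
for nm,img,M,box in(('top',a,T,(124,145,190,215)),('scene',b,S,(358,380,258,292))):
    c=comp(img,(12,165,60),(25,255,255),box); m=cv2.moments(c);u,v=m['m10']/m['m00'],m['m01']/m['m00'];print(nm,'tap',u,v,cv2.minAreaRect(c),onz(M,u,v,150))
for n,(u,v) in dict(gauge=(110+262/4.4,150+123/4.4)).items(): print(n,onz(T,u,v,138))
p=[onz(T,110+x/4.4,150+y/4.4,156) for x,y in((82,212),(126,264))]; print('bar ends',p, np.linalg.norm(p[1]-p[0]))
p=onz(S,285+512/3.8-400/3.8,230+100/3.8,138); print('g scene',onz(S,285+(503-400)/3.8,230+112/3.8,138))
# knob top/triangulate tap
```

```text
top mat 548.6318359375 -246.2375030517578 145.93809509277344 ((551.2789306640625, -240.59591674804688), (210.046875, 243.5123748779297), 14.192110061645508)
scene mat 543.758056640625 -275.67242431640625 165.9546661376953 ((549.2406005859375, -260.42047119140625), (252.01870727539062, 260.0518493652344), 43.87980270385742)
top lid ((529.7266235351562, 276.63555908203125), 79.24008178710938) ((530.3929443359375, 277.14569091796875), (155.27313232421875, 157.2939910888672), 80.5556411743164)
scene lid ((530.040771484375, 279.46636962890625), 80.23514556884766) ((529.8724975585938, 278.35089111328125), (156.51364135742188, 158.64279174804688), 178.7133331298828)
top knob 152.52542372881356 190.61393596986815 (147, 186, 13, 10) [530.01344599 275.01389851 140.        ]
scene knob 338.5792207792208 268.9419913419913 (331, 259, 15, 20) [532.69545038 280.22438789 140.        ]
top tap 134.97701149425285 203.53563218390804 ((134.75001525878906, 202.25003051757812), (15.55634880065918, 7.77817440032959), 45.0) [497.1768629  318.25816895 150.        ]
scene tap 367.56308851224105 277.89642184557437 ((366.8082580566406, 275.3218994140625), (8.165412902832031, 21.617408752441406), 6.009006023406982) [506.83807496 329.03245777 150.        ]
gauge [561.84043563 230.89789992 138.        ]
bar ends [array([510.79299186, 332.98486082, 156.        ]), array([480.236875  , 307.10893791, 156.        ])] 40.04047531947267
g scene [559.54593375 234.16550615 138.        ]
```

The crop shows the grey pot with the pale lid. The black knob is at top-view pixel (152,190), the gauge at about (169,178) and the brass T bar at about (134,204), lying across the knob–tap line, so the tap is shut. The lid measures 80 mm in radius and its centre agrees in both views at (530,278). The mat mask leaked into the wood, so I'll redo it.

```bash
cat >> h.py <<'E'
def goal(p,ang=None,s=None):
    """shift cm in tool axes and turn about tool x (rad) to bring TCP to p with jaw axis at world angle ang (deg, mod 180 nearest)"""
    s=s or status.state(); r=R.from_euler('xyz',s['tool_rot'],degrees=True); z=r.apply([0,0,1]); a=np.degrees(np.arctan2(z[1],z[0]))
    d=r.inv().apply(np.asarray(p)-s['ee_pos'])/10
    print('t',round(s['clock'],2),'tcp',s['ee_pos'].round(1),'x',r.apply([1,0,0]).round(3),'jaw ang',a.round(2),'q6',s['qpos'][5].round(1),'gap',round(s['finger_gap'],1),'F',s['contact_force'].round(1))
    print('shift',d.round(2),'dist',(np.linalg.norm(d)*10).round(0))
    if ang is not None:
        t=(ang-a+90)%180-90; print('turn ccw deg',t.round(2),'ax',(-np.radians(t)).round(3))
E
python3 - <<'E'
from h import *
T=viewer.camera_model('top');S=viewer.camera_model('scene')
for nm,M,L,box in(('top',T,cv2.imread('pics/top0.png'),(305,390,145,225)),('scene',S,cv2.imread('pics/scene0.png'),(165,245,135,195))):
    x0,x1,y0,y1=box; lab=cv2.cvtColor(L,cv2.COLOR_BGR2LAB)[y0:y1,x0:x1,1]; _,m=cv2.threshold(lab,0,255,cv2.THRESH_OTSU); m=cv2.morphologyEx(m,cv2.MORPH_OPEN,np.ones((3,3)))
    c=max(cv2.findContours(m,cv2.RETR_EXTERNAL,cv2.CHAIN_APPROX_NONE)[0],key=cv2.contourArea)+np.array([x0,y0])
    P=np.array([onz(M,u,v,5)[:2] for u,v in c[:,0]],np.float32); print(nm,cv2.fitEllipse(P),cv2.minEnclosingCircle(P))
goal([498,323,240],130)
s=status.state(); print(s['qpos'][:1])
print('tin',onz(T,266,171,127))
E
```

```text
top ((542.6201171875, -254.82760620117188), (186.25448608398438, 186.51153564453125), 86.80191802978516) ((542.7407836914062, -254.5081329345703), 95.17896270751953)
scene ((540.5472412109375, -253.42767333984375), (184.36842346191406, 188.54510498046875), 94.28639221191406) ((540.4902954101562, -254.05747985839844), 95.9037857055664)
t 0.1 tcp [ 145.4 -607.5  235.4] x [-0.     0.001 -1.   ] jaw ang -76.55 q6 -5.5 gap 90.7 F [-0.5 -0.2  0.3]
shift [ -0.37  55.94 -82.3 ] dist 995.0
turn ccw deg 26.55 ax -0.463
[-82.01896865]
tin [574.92920351 -18.3501013  127.        ]
```

Both views agree on the mat at (541.5,-254) with a radius of 95 mm. The tap is at about (498,323), 995 mm from here. I'll move over there in stages, swinging outward and turning on the way.

>>> drive_tool([
  [[0, 5, -2, -0.1, 0, 0, 1], [0, 9, -5, -0.2, 0, 0, 1], [0, 13, -9, -0.3, 0, 0, 1], [0, 17, -12, -0.4, 0, 0, 1], [0, 20, -16, -0.46, 0, 0, 1]],
])

```text
clock: 0.6
ee_pos: [299.6, -413.2, 235.7]
tool_rot: [34.7, 90.0, -15.2]
contact_force: [1.3, 0.5, 0.6]
finger_gap: 91.2
```

```bash
python3 -c "
from h import *
goal([470,100,240],-49.8);goal([498,240,240],-49.8)"
```

```text
t 0.6 tcp [ 299.6 -413.2  235.7] x [ 0. -0. -1.] jaw ang -49.96 q6 -10.8 gap 91.2 F [1.3 0.5 0.6]
shift [ -0.43  46.06 -28.33] dist 541.0
turn ccw deg 0.16 ax -0.003
t 0.6 tcp [ 299.6 -413.2  235.7] x [ 0. -0. -1.] jaw ang -49.96 q6 -10.8 gap 91.2 F [1.3 0.5 0.6]
shift [ -0.43  57.21 -37.24] dist 683.0
turn ccw deg 0.16 ax -0.003
```

>>> drive_tool([
  [[0, 4, -2.5, 0, 0, 0, 0], [0, 8, -5, 0, 0, 0, 0], [0, 12.5, -7.5, 0, 0, 0, -0.1], [0, 16.5, -10, 0, 0, 0, -0.1], [0, 20.5, -12.5, 0, 0, 0, -0.1]],
])

```text
clock: 1.1
ee_pos: [375.9, -185.4, 235.9]
tool_rot: [124.7, 90.0, 74.5]
contact_force: [0.7, -0.7, 0.2]
finger_gap: 54.0
```

>>> drive_tool([
  [[0, 4, -2.5, 0, 0, 0, -0.1], [0, 8, -5, 0, 0, 0, -0.1], [0, 12.5, -7.5, 0, 0, 0, -0.1], [0, 16.5, -10, 0, 0, 0, -0.1], [0, 20.5, -12.5, 0, 0, 0, -0.1]],
])

```text
clock: 1.6
ee_pos: [453.5, 42.1, 235.9]
tool_rot: [50.3, 90.0, 0.1]
contact_force: [1.6, -1.8, -0.2]
finger_gap: 41.0
```

>>> drive_tool([
  [[0, 3.5, -2.5, 0, 0, 0, -0.1], [0, 7, -5, 0, 0, 0, -0.1], [0, 10, -7.5, 0, 0, 0, -0.1], [0, 13, -10, 0, 0, 0, -0.1], [0, 13, -10, 0, 0, 0, -0.1]],
])

```text
clock: 2.1
ee_pos: [489.5, 203.8, 235.6]
tool_rot: [124.0, 89.9, 74.0]
contact_force: [-0.3, -0.5, -0.1]
finger_gap: 40.9
```

```bash
python3 -c "
from h import *
M=viewer.camera_model('wrist'); goal([498,323,240],-49.8); cv2.imwrite('pics/w1.png',bgr('wrist')); print(M['origin'],M['rotation'],[proj(M,p) for p in ([530,278,154],[498.5,324,156],[561,232,138])])"
```

```text
t 2.1 tcp [489.5 203.8 235.6] x [ 0.     0.001 -1.   ] jaw ang -50.01 q6 66.1 gap 40.9 F [-0.3 -0.5 -0.1]
shift [-0.43  8.31 -8.59] dist 120.0
turn ccw deg 0.21 ax -0.004
[550.07465723 253.47879208 383.34968461] [-16.21237288   0.07071846 -49.99381082] [array([207.60880061,  89.05325253]), array([122.47716091,  81.50550879]), array([289.24956797,  97.52741746])]
```

View pics/w1.png

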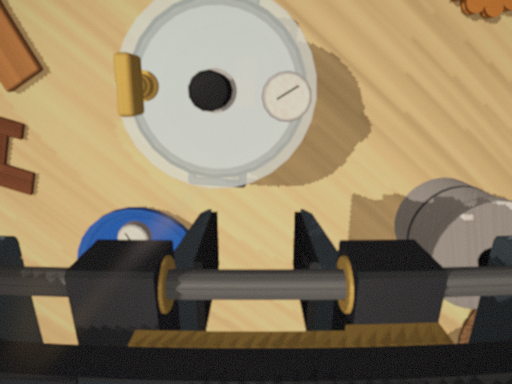

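The wrist view shows the knob top at about (210,90), the gauge at (287,97) and the brass bar spanning x 114–143 and y 53–116. My predicted points (208,89), (289,97) and (122,81) fit. I'll refine the bar.

Run:
```python
from h import *
M=viewer.camera_model('wrist'); a=cv2.imread('pics/w1.png')
h=cv2.cvtColor(a,cv2.COLOR_BGR2HSV)
print(h[84,112:160:2].tolist())
m=cv2.inRange(h,(12,140,60),(26,255,255)); z=np.zeros_like(m); z[45:125,110:146]=m[45:125,110:146]; z=cv2.morphologyEx(z,cv2.MORPH_OPEN,np.ones((5,5)))
c=max(cv2.findContours(z,cv2.RETR_EXTERNAL,cv2.CHAIN_APPROX_NONE)[0],key=cv2.contourArea); print(cv2.minAreaRect(c))
k=cv2.inRange(h,(0,0,0),(179,255,50)); z=np.zeros_like(k); z[60:120,180:240]=k[60:120,180:240]
c=max(cv2.findContours(z,cv2.RETR_EXTERNAL,cv2.CHAIN_APPROX_NONE)[0],key=cv2.contourArea); print(cv2.boundingRect(c))
cv2.imwrite('pics/c1.png',cv2.resize(a[30:140,90:250],None,fx=5,fy=5,interpolation=cv2.INTER_CUBIC))
```

```text
[[21, 98, 208], [21, 80, 207], [20, 117, 201], [20, 152, 208], [20, 153, 205], [20, 151, 206], [20, 148, 207], [20, 148, 205], [20, 154, 186], [19, 158, 155], [19, 161, 117], [18, 165, 99], [17, 158, 102], [19, 167, 96], [19, 156, 98], [19, 159, 117], [19, 157, 127], [19, 158, 116], [18, 163, 142], [18, 164, 115], [18, 164, 107], [19, 170, 141], [19, 169, 143], [23, 36, 154]]
((130.0, 84.5), (61.0, 30.0), 90.0)
(190, 71, 42, 39)
```

View pics/c1.png

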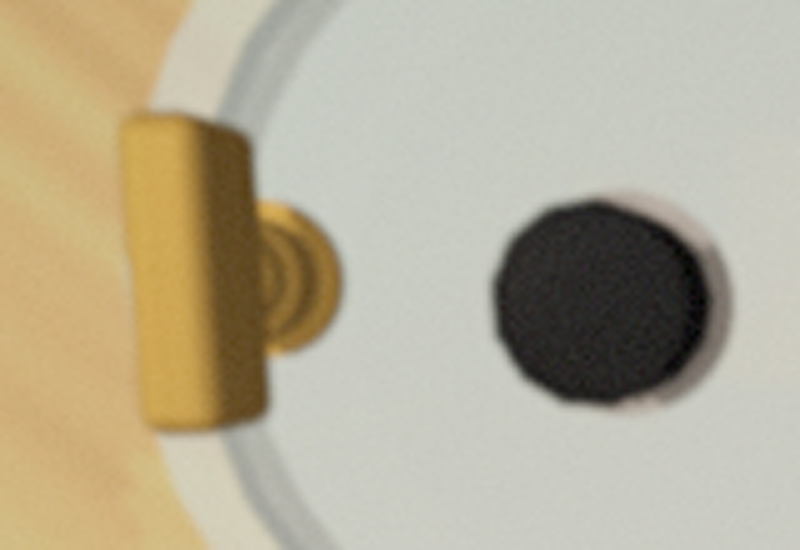

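Run:
```python
from h import *
M=viewer.camera_model('wrist')
f=lambda x,y,z:onz(M,90+x/5,30+y/5,z)
a,b=f(160,120,156),f(180,428,156); print('bar mid',(a+b)/2,'len',np.linalg.norm(b-a),'ang',np.degrees(np.arctan2(*(a-b)[1::-1])))
print('knob',f(602,303,154)); 
T=(a+b)/2; K=f(602,303,154); print(np.linalg.norm((T-K)[:2]),np.degrees(np.arctan2(*(T-K)[1::-1])))
print('gauge',onz(M,287,97,138))
goal([T[0],T[1],240],-50)
```

```text
bar mid [496.62130829 319.68652307 156.        ] len 39.155694570069016 ang 38.680445906246376
knob [529.85803794 273.86892399 154.        ]
56.60329127312804 125.95765833817438
gauge [559.65806512 231.35779348 138.        ]
t 2.15 tcp [489.  201.8 235.5] x [-0.  0. -1.] jaw ang -50.02 q6 66.0 gap 41.0 F [-0.3 -0.5 -1.1]
shift [-0.45  8.16 -8.54] dist 118.0
turn ccw deg 0.02 ax -0.0
```

>>> drive_tool([
  [[0, 3, -3, 0.02, 0, 0, -0.1], [0, 6, -6, 0.02, 0, 0, -0.1], [0, 8.4, -8.65, 0.02, 0, 0, -0.1], [0, 8.4, -8.65, 0.02, 0, 0, -0.1], [0, 8.4, -8.65, 0.02, 0, 0, -0.1]],
])

```text
clock: 2.65
ee_pos: [498.0, 319.7, 235.5]
tool_rot: [-83.6, 89.9, -134.9]
contact_force: [0.5, -0.2, 0.9]
finger_gap: 41.3
```

```bash
python3 -c "
from h import *
goal([497.5,322,150],-51.3); M=viewer.camera_model('wrist'); cv2.imwrite('pics/w2.png',bgr('wrist')); print([proj(M,p) for p in ([530.5,276.5,154],[497.5,322,156],[497.5,322,128])])"
```

```text
t 2.65 tcp [498.  319.7 235.5] x [-0.001 -0.001 -1.   ] jaw ang -51.3 q6 78.2 gap 41.3 F [ 0.5 -0.2  0.9]
shift [ 8.55  0.12 -0.21] dist 86.0
turn ccw deg -0.0 ax 0.0
[array([329.70112665, 204.87565872]), array([251.55487163, 202.25403351]), array([251.97121813, 190.75958467])]
```

View pics/w2.png

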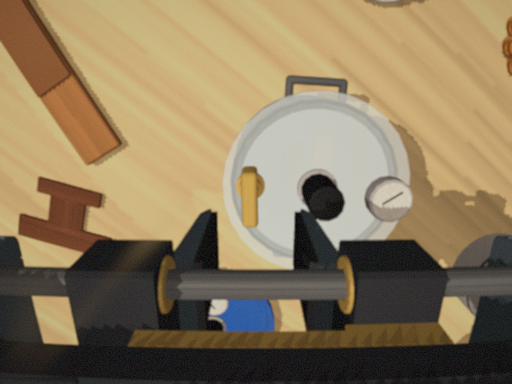

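The bar's top centre is at about (250,199), against a predicted (251.5,202). That is within 2 mm, so I'll nudge and descend to grasp the bar.

>>> drive_tool([
  [[2, 0.2, -0.3, 0, 0, 0, -0.1], [4.5, 0.2, -0.3, 0, 0, 0, -0.1], [7, 0.2, -0.3, 0, 0, 0, -0.1], [8.5, 0.2, -0.3, 0, 0, 0, -0.1], [8.5, 0.2, -0.3, 0, 0, 0, -0.1]],
])

```text
clock: 3.2
ee_pos: [497.0, 321.7, 149.2]
tool_rot: [-98.5, 89.8, -149.9]
contact_force: [-0.8, -0.5, 0.2]
finger_gap: 40.8
```

>>> drive_tool([
  [[0, 0, 0, 0, 0, 0, -0.4], [0, 0, 0, 0, 0, 0, -0.7], [0, 0, 0, 0, 0, 0, -0.8], [0, 0, 0, 0, 0, 0, -0.8], [0, 0, 0, 0, 0, 0, -0.8]],
], force=8)

```text
clock: 3.7
ee_pos: [498.2, 324.0, 151.6]
tool_rot: [82.2, 89.9, 30.9]
contact_force: [-0.4, 0.3, 5.5]
finger_gap: 12.1
```

```bash
python3 -c "
from h import *
goal([497.5,322,150],36); cv2.imwrite('pics/w3.png',bgr('wrist'))"
```

```text
t 3.7 tcp [498.2 324.  151.6] x [ 0.001  0.001 -1.   ] jaw ang -51.33 q6 78.6 gap 12.1 F [-0.4  0.3  5.5]
shift [ 0.16 -0.18  0.11] dist 3.0
turn ccw deg 87.33 ax -1.524
```

View pics/w3.png

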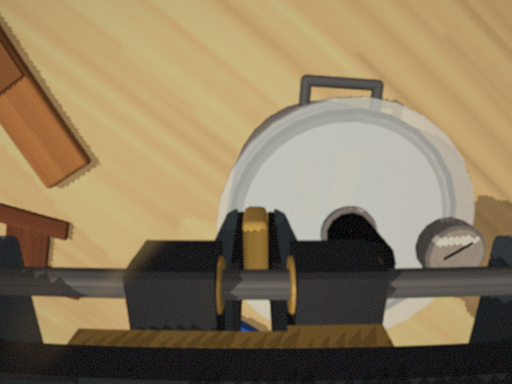

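The bar is held, with a gap of 12.1 mm. I'll ease up 2 mm and turn anticlockwise.

>>> drive_tool([
  [[-0.2, 0, 0, -0.1, 0, 0, -0.8], [-0.2, 0, 0, -0.2, 0, 0, -0.8], [-0.2, 0, 0, -0.3, 0, 0, -0.8], [-0.2, 0, 0, -0.4, 0, 0, -0.8], [-0.2, 0, 0, -0.5, 0, 0, -0.8]],
])

```text
clock: 4.25
ee_pos: [497.6, 323.7, 152.7]
tool_rot: [-134.4, 90.0, -156.8]
contact_force: [-1.5, 0.0, -3.0]
finger_gap: 12.2
```

```bash
python3 -c "
from h import *
goal([497.5,322,150],36); cv2.imwrite('pics/w4.png',bgr('wrist'))"
```

```text
t 4.25 tcp [497.6 323.7 152.7] x [-0.001 -0.    -1.   ] jaw ang -22.44 q6 49.7 gap 12.2 F [-1.5  0.  -3. ]
shift [ 0.27 -0.17  0.06] dist 3.0
turn ccw deg 58.44 ax -1.02
```

View pics/w4.png

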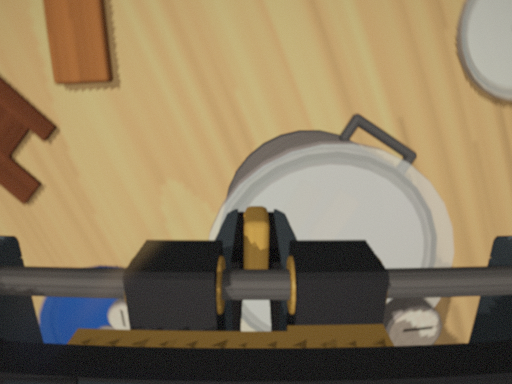

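The wrist force of -3 N suggests I'm pulling slightly up on the lid, so I'll go back down 1 mm while continuing the turn.

>>> drive_tool([
  [[0.1, 0, 0, -0.1, 0, 0, -0.8], [0.1, 0, 0, -0.2, 0, 0, -0.8], [0.1, 0, 0, -0.3, 0, 0, -0.8], [0.1, 0, 0, -0.4, 0, 0, -0.8], [0.1, 0, 0, -0.5, 0, 0, -0.8]],
])

```text
clock: 4.8
ee_pos: [497.6, 323.8, 151.8]
tool_rot: [-166.2, 90.0, -160.1]
contact_force: [-1.4, 0.7, -0.6]
finger_gap: 12.6
```

>>> drive_tool([
  [[0, 0, 0, -0.1, 0, 0, -0.8], [0, 0, 0, -0.2, 0, 0, -0.8], [0, 0, 0, -0.3, 0, 0, -0.8], [0, 0, 0, -0.4, 0, 0, -0.8], [0, 0, 0, -0.5, 0, 0, -0.8]],
])

```text
clock: 5.3
ee_pos: [497.6, 323.7, 151.8]
tool_rot: [169.7, 90.0, -155.6]
contact_force: [-1.0, -0.6, -0.1]
finger_gap: 12.7
```

```bash
python3 -c "
from h import *
goal([497.5,322,150],36); print(status.state()['torque']); M=viewer.camera_model('wrist'); cv2.imwrite('pics/w5.png',bgr('wrist')); print([proj(M,p) for p in ([530.5,276.5,154],[561,232,138])])"
```

```text
t 5.3 tcp [497.6 323.7 151.8] x [-0.001 -0.    -1.   ] jaw ang 34.72 q6 -7.4 gap 12.7 F [-1.  -0.6 -0.1]
shift [ 0.18 -0.14 -0.1 ] dist 2.0
turn ccw deg 1.28 ax -0.022
[-0.04215818  0.19775392 -0.06319491]
[array([257.01877842, 355.38988202]), array([256.37323302, 403.50492581])]
```

View pics/w5.png

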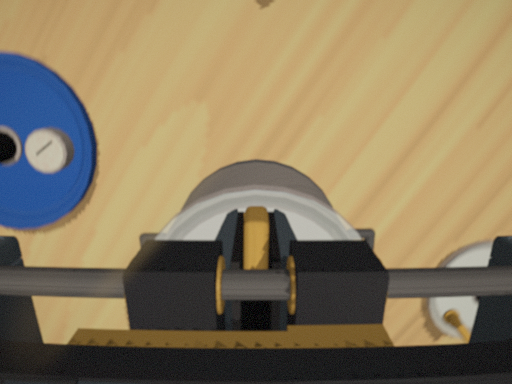

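I've turned 86°. A small overturn onto the stop comes next, then release to about 45 mm and go up.

>>> drive_tool([
  [[0, 0, 0, -0.06, 0, 0, -0.8], [0, 0, 0, -0.06, 0, 0, -0.8], [0, 0, 0, -0.06, 0, 0, -0.8]],
])

```text
clock: 5.65
ee_pos: [497.8, 323.7, 151.8]
tool_rot: [172.0, 90.0, -150.1]
contact_force: [-1.2, -0.1, -1.1]
finger_gap: 12.6
```

>>> drive_tool([
  [[0, 0, 0, 0, 0, 0, 0], [0, 0, 0, 0, 0, 0, 0], [0, 0, 0, 0, 0, 0, 0], [-3, 0, 0, 0, 0, 0, 0], [-7, 0, 0, 0, 0, 0, 0]],
])

```text
clock: 6.15
ee_pos: [497.0, 323.3, 221.2]
tool_rot: [170.0, 89.8, -152.0]
contact_force: [0.4, 0.6, -0.1]
finger_gap: 45.4
```

>>> drive_tool([
  [[0, -4, 0, 0, 0, 0, 0.5], [0, -8, 0, 0, 0, 0, 0.5], [0, -12, 0, 0, 0, 0, 0.5], [0, -12, 0, 0, 0, 0, 0.5]],
])

```text
clock: 6.55
ee_pos: [574.7, 225.8, 222.0]
tool_rot: [-57.8, 89.9, -20.0]
contact_force: [-0.4, 1.4, 0.0]
finger_gap: 68.1
```

```bash
python3 -c "
from h import *
goal([530.5,276.5,240],36); M=viewer.camera_model('wrist'); cv2.imwrite('pics/w6.png',bgr('wrist')); print([proj(M,p) for p in ([530.5,276.5,154],[497.5,322,156],[561,232,138])])"
```

```text
t 6.55 tcp [574.7 225.8 222. ] x [ 0.002 -0.001 -1.   ] jaw ang 37.82 q6 -21.9 gap 68.1 F [-0.4  1.4  0. ]
shift [-1.81  6.71 -0.38] dist 70.0
turn ccw deg -1.82 ax 0.032
[array([250.44685316, 107.98425072]), array([253.24524953,  10.32718062]), array([246.5674887 , 184.16452597])]
```

View pics/w6.png

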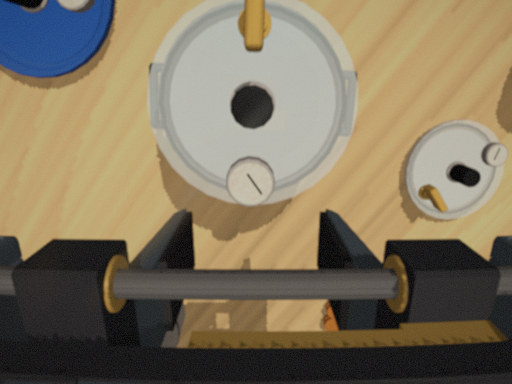

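The bar now points along the knob–tap line: bar end at (254,48), knob at (252,106), gauge at (250,182). The tap is open and the lid is still seated. The knob works out at (530.4,277.5), so I'll move above it and descend.

>>> drive_tool([
  [[0, 3.5, -0.15, 0.03, 0, 0, 0.5], [0, 6.8, -0.3, 0.03, 0, 0, 0.5], [0, 6.8, -0.3, 0.03, 0, 0, 0.5], [0, 6.8, -0.3, 0.03, 0, 0, 0.5]],
])

```text
clock: 7.0
ee_pos: [526.9, 282.0, 222.1]
tool_rot: [-7.4, 90.0, 29.0]
contact_force: [0.1, 0.9, 0.3]
finger_gap: 68.4
```

```bash
python3 -c "
from h import *
goal([530.4,277.5,143],36)"
```

```text
t 7.0 tcp [526.9 282.  222.1] x [ 0.  0. -1.] jaw ang 36.43 q6 -14.0 gap 68.4 F [0.1 0.9 0.3]
shift [ 7.91 -0.57  0.01] dist 79.0
turn ccw deg -0.43 ax 0.007
```

>>> drive_tool([
  [[2, -0.55, 0, 0, 0, 0, 0.5], [4, -0.55, 0, 0, 0, 0, 0.5], [6, -0.55, 0, 0, 0, 0, 0.5], [7.9, -0.55, 0, 0, 0, 0, 0.5], [7.9, -0.55, 0, 0, 0, 0, 0.5]],
])

```text
clock: 7.5
ee_pos: [530.0, 275.7, 140.8]
tool_rot: [166.6, 89.8, -157.1]
contact_force: [0.2, -0.5, 0.3]
finger_gap: 68.0
```

>>> drive_tool([
  [[0, 0, 0, 0, 0, 0, 0], [0, 0, 0, 0, 0, 0, -0.4], [0, 0, 0, 0, 0, 0, -0.6], [0, 0, 0, 0, 0, 0, -0.6], [0, 0, 0, 0, 0, 0, -0.6]],
], force=35)

```text
clock: 8.0
ee_pos: [531.0, 276.6, 143.4]
tool_rot: [-15.4, 90.0, 20.9]
contact_force: [-0.9, -0.2, 0.0]
finger_gap: 31.0
```

```bash
python3 -c "
from h import *
goal([530.4,277.5,143],36); M=viewer.camera_model('wrist'); cv2.imwrite('pics/w7.png',bgr('wrist'))"
```

```text
t 8.0 tcp [531.  276.6 143.4] x [ 0.001  0.    -1.   ] jaw ang 36.33 q6 -14.5 gap 31.0 F [-0.9 -0.2  0. ]
shift [0.04 0.11 0.  ] dist 1.0
turn ccw deg -0.33 ax 0.006
```

View pics/w7.png

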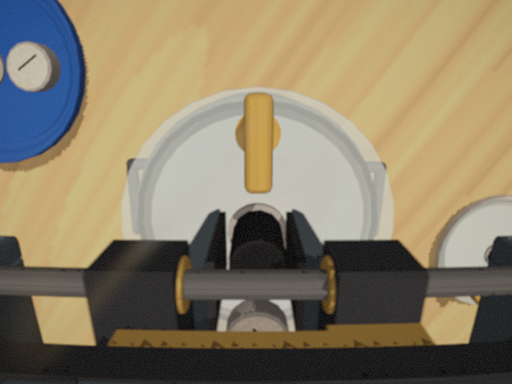

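The tap bar (258,142) lies straight along the knob line, so it is fully open. The fingers are still closing on the knob at 31 mm. I'll finish the grip, then lift slowly.

>>> drive_tool([
  [[0, 0, 0, 0, 0, 0, -0.7], [0, 0, 0, 0, 0, 0, -0.7], [0, 0, 0, 0, 0, 0, -0.7]],
])

```text
clock: 8.35
ee_pos: [531.1, 276.7, 143.3]
tool_rot: [-12.5, 90.0, 23.9]
contact_force: [-1.5, 0.2, 6.3]
finger_gap: 27.3
```

>>> drive_tool([
  [[-0.5, 0, 0, 0, 0, 0, -0.7], [-1, 0, 0, 0, 0, 0, -0.7], [-2, 0, 0, 0, 0, 0, -0.7], [-3, 0, 0, 0, 0, 0, -0.7], [-3, 0, 0, 0, 0, 0, -0.7]],
])

```text
clock: 8.85
ee_pos: [531.7, 276.9, 174.7]
tool_rot: [-14.6, 89.9, 21.7]
contact_force: [0.6, 0.9, -3.9]
finger_gap: 27.3
```

```bash
python3 -c "
from h import *
goal([530.4,277.5,143],36); M=viewer.camera_model('wrist'); cv2.imwrite('pics/w8.png',bgr('scene'))"
```

```text
t 8.85 tcp [531.7 276.9 174.7] x [ 0.002  0.001 -1.   ] jaw ang 36.33 q6 -14.5 gap 27.3 F [ 0.6  0.9 -3.9]
shift [ 3.17  0.13 -0.07] dist 32.0
turn ccw deg -0.33 ax 0.006
```

View pics/w8.png

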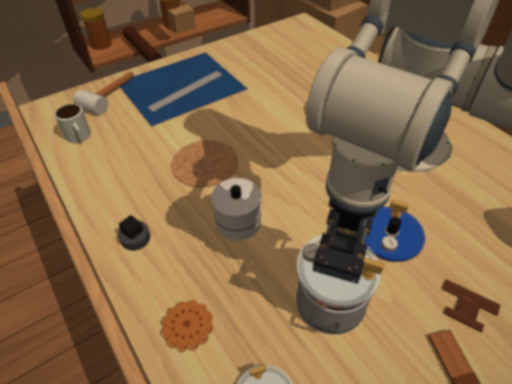

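The lid is up level: the load is 3.9 N, which matches 0.4 kg, and the grip gap is a steady 27.3 mm. I'll raise it further, then carry it over the tin to the mat.

>>> drive_tool([
  [[-2, 0, 0, 0, 0, 0, -0.7], [-4, 0, 0, 0, 0, 0, -0.7], [-6, 0, 0, 0, 0, 0, -0.7], [-7.5, -1, -0.7, 0, 0, 0, -0.7], [-7.5, -3, -2.1, 0, 0, 0, -0.7]],
])

```text
clock: 9.4
ee_pos: [532.4, 240.4, 249.8]
tool_rot: [-14.6, 89.8, 21.8]
contact_force: [0.5, 0.1, -4.7]
finger_gap: 27.4
```

>>> drive_tool([
  [[0, -2.5, -1.8, 0, 0, 0, -0.7], [0, -5, -3.6, 0, 0, 0, -0.7], [0, -7.5, -5.4, 0, 0, 0, -0.7], [0, -10, -7.1, 0, 0, 0, -0.7], [0, -12.5, -8.9, 0, 0, 0, -0.7]],
])

```text
clock: 9.9
ee_pos: [533.6, 84.7, 247.7]
tool_rot: [166.0, 90.0, -157.7]
contact_force: [0.2, -0.4, -3.9]
finger_gap: 27.2
```

>>> drive_tool([
  [[0, -2.5, -1.8, 0, 0, 0, -0.7], [0, -5, -3.6, 0, 0, 0, -0.7], [0, -7.5, -5.4, 0, 0, 0, -0.7], [0, -10, -7.1, 0, 0, 0, -0.7], [0, -12.5, -8.9, 0, 0, 0, -0.7]],
])

```text
clock: 10.4
ee_pos: [535.8, -68.7, 247.8]
tool_rot: [146.5, 90.0, -177.2]
contact_force: [0.6, 0.6, -3.7]
finger_gap: 27.3
```

```bash
python3 -c "
from h import *
goal([541.5,-254,250])"
```

```text
t 10.4 tcp [535.8 -68.7 247.8] x [-0. -0. -1.] jaw ang 36.31 q6 -49.9 gap 27.3 F [ 0.6  0.6 -3.7]
shift [ -0.22 -15.27 -10.52] dist 185.0
```

>>> drive_tool([
  [[0, -2.5, -1.8, 0, 0, 0, -0.7], [0, -5, -3.6, 0, 0, 0, -0.7], [0, -7.5, -5.3, 0, 0, 0, -0.7], [0, -10, -7, 0, 0, 0, -0.7], [0, -12, -8.5, 0, 0, 0, -0.7]],
])

```text
clock: 10.9
ee_pos: [538.3, -216.0, 247.6]
tool_rot: [149.2, 90.0, -174.5]
contact_force: [-0.1, -0.4, -3.9]
finger_gap: 27.6
```

>>> drive_tool([
  [[0, -1.5, -1, 0, 0, 0, -0.7], [0, -2.5, -1.6, 0, 0, 0, -0.7], [0, -2.5, -1.6, 0, 0, 0, -0.7], [0, -2.5, -1.6, 0, 0, 0, -0.7]],
])

```text
clock: 11.3
ee_pos: [540.8, -243.0, 247.8]
tool_rot: [87.5, 90.0, 123.8]
contact_force: [0.3, 0.4, -4.4]
finger_gap: 27.2
```

```bash
python3 -c "
from h import *
goal([541.5,-254,56]); cv2.imwrite('pics/s9.png',np.vstack([bgr('scene')]));cv2.imwrite('pics/t9.png',bgr('top'))"
```

```text
t 11.3 tcp [ 540.8 -243.   247.8] x [-0.     0.001 -1.   ] jaw ang 36.33 q6 -66.3 gap 27.2 F [ 0.3  0.4 -4.4]
shift [19.17 -0.94 -0.6 ] dist 192.0
```

View pics/s9.png

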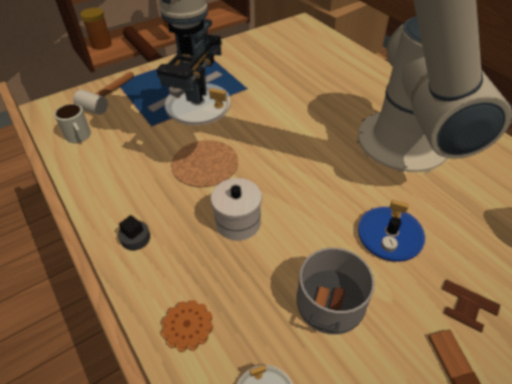

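View pics/t9.png

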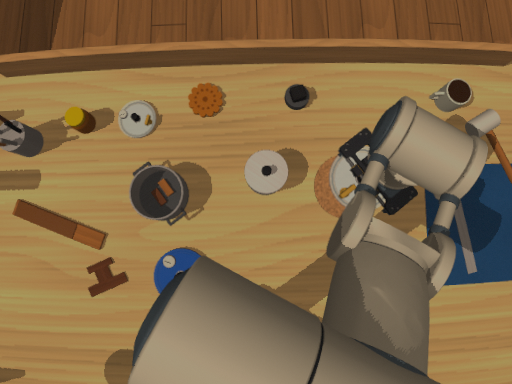

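The lid hangs level over the mat: in the scene view the lid is at (198,104) with the mat at (205,163) below. I'll centre it and descend, slowly at the end; contact is expected at a TCP height of about 54 mm.

>>> drive_tool([
  [[2, -0.5, -0.3, 0, 0, 0, -0.7], [5, -0.9, -0.6, 0, 0, 0, -0.7], [8, -0.9, -0.6, 0, 0, 0, -0.7], [11, -0.9, -0.6, 0, 0, 0, -0.7], [14, -0.9, -0.6, 0, 0, 0, -0.7]],
])

```text
clock: 11.9
ee_pos: [541.6, -253.5, 107.0]
tool_rot: [-47.3, 90.0, -10.9]
contact_force: [0.3, 0.0, -5.6]
finger_gap: 27.0
```

>>> drive_tool([
  [[1.5, 0, 0, 0, 0, 0, -0.7], [2.5, 0, 0, 0, 0, 0, -0.7], [3.3, 0, 0, 0, 0, 0, -0.7], [3.7, 0, 0, 0, 0, 0, -0.7], [3.7, 0, 0, 0, 0, 0, -0.7]],
])

```text
clock: 12.4
ee_pos: [541.6, -254.3, 71.0]
tool_rot: [-64.5, 90.0, -28.2]
contact_force: [-0.0, 0.4, -4.5]
finger_gap: 27.4
```

```bash
python3 -c "
from h import *
goal([541.5,-254,54])"
```

```text
t 12.4 tcp [ 541.6 -254.3   71. ] x [ 0. -0. -1.] jaw ang 36.34 q6 -67.2 gap 27.4 F [-0.   0.4 -4.5]
shift [1.7  0.03 0.01] dist 17.0
```

>>> drive_tool([
  [[0.4, 0, 0, 0, 0, 0, -0.7], [0.8, 0, 0, 0, 0, 0, -0.7], [1.1, 0, 0, 0, 0, 0, -0.7], [1.4, 0, 0, 0, 0, 0, -0.7], [1.5, 0, 0, 0, 0, 0, -0.7]],
])

```text
clock: 12.9
ee_pos: [541.3, -254.3, 55.6]
tool_rot: [114.0, 90.0, 150.3]
contact_force: [0.3, -0.9, -4.2]
finger_gap: 27.2
```

>>> drive_tool([
  [[0.1, 0, 0, 0, 0, 0, -0.7], [0.2, 0, 0, 0, 0, 0, -0.7], [0.2, 0, 0, 0, 0, 0, -0.7]],
])

```text
clock: 13.2
ee_pos: [541.5, -254.4, 54.3]
tool_rot: [-71.4, 90.0, -35.1]
contact_force: [-2.8, 2.3, 2.7]
finger_gap: 27.0
```

The wrist force swung from -4.2 to +2.7 N at 54.3 mm, so the lid is on the mat. I'll release and rise.

>>> drive_tool([
  [[0, 0, 0, 0, 0, 0, -0.2], [0, 0, 0, 0, 0, 0, 0.2], [0, 0, 0, 0, 0, 0, 0.3], [0, 0, 0, 0, 0, 0, 0.3], [0, 0, 0, 0, 0, 0, 0.3]],
])

```text
clock: 13.7
ee_pos: [541.5, -254.4, 53.9]
tool_rot: [-28.9, 90.0, 7.5]
contact_force: [-0.4, 0.4, -0.5]
finger_gap: 58.9
```

>>> drive_tool([
  [[-2, 0, 0, 0, 0, 0, 0.3], [-5, 0, 0, 0, 0, 0, 0.3], [-9, 0, 0, 0, 0, 0, 0.3], [-13, 0, 0, 0, 0, 0, 0.3], [-17, 0, 0, 0, 0, 0, 0.3]],
])

```text
clock: 14.2
ee_pos: [541.2, -254.2, 225.5]
tool_rot: [101.2, 90.0, 137.6]
contact_force: [0.1, -0.6, 0.3]
finger_gap: 59.0
```

>>> drive_tool([
  [[0, -4, 0, 0, 0, 0, 0.3], [0, -8, 0, 0, 0, 0, 0.3], [0, -12, 0, 0, 0, 0, 0.3], [0, -12, 0, 0, 0, 0, 0.3], [0, -12, 0, 0, 0, 0, 0.3]],
])

```text
clock: 14.7
ee_pos: [612.4, -351.3, 223.2]
tool_rot: [102.6, 89.9, 138.9]
contact_force: [0.1, 0.3, -0.9]
finger_gap: 59.6
```

```bash
python3 -c "
from h import *
goal([541.5,-254,54]); M=viewer.camera_model('wrist'); cv2.imwrite('pics/w10.png',bgr('wrist')); cv2.imwrite('pics/s10.png',bgr('scene')); print([proj(M,p) for p in ([541.5,-254,65],[541.5,-254,5])])"
```

```text
t 14.7 tcp [ 612.4 -351.3  223.2] x [-0.001  0.001 -1.   ] jaw ang 36.29 q6 -71.0 gap 59.6 F [ 0.1  0.3 -0.9]
shift [16.93 12.02  0.05] dist 208.0
[array([257.09469035,  38.95154079]), array([256.90531706,  47.53664915])]
```

View pics/w10.png

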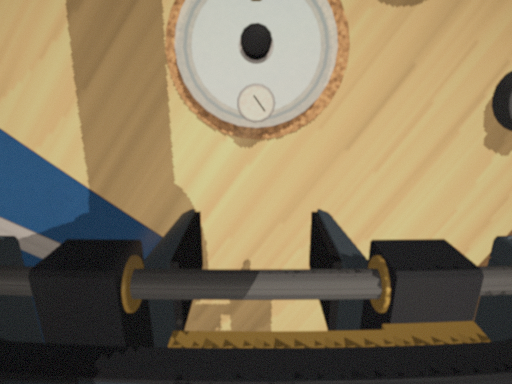

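View pics/s10.png

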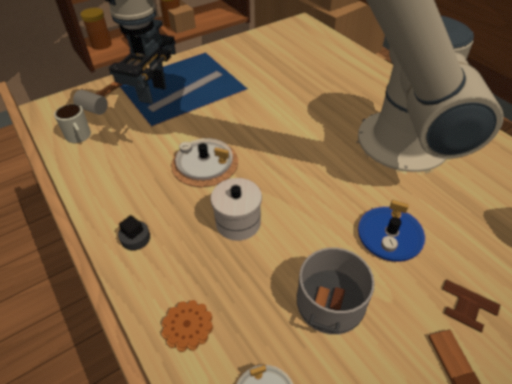

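The wrist view shows the lid concentric on the mat, with the knob at (256,41) against a predicted (257,39) and the gauge at (256,102). A crop of the scene view will show the tap.

```bash
python3 -c "
from h import *
a=cv2.imread('pics/s10.png'); cv2.imwrite('pics/c10.png',cv2.resize(a[130:195,160:250],None,fx=7,fy=7,interpolation=cv2.INTER_CUBIC))"
```

```text
(no output)
```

View pics/c10.png

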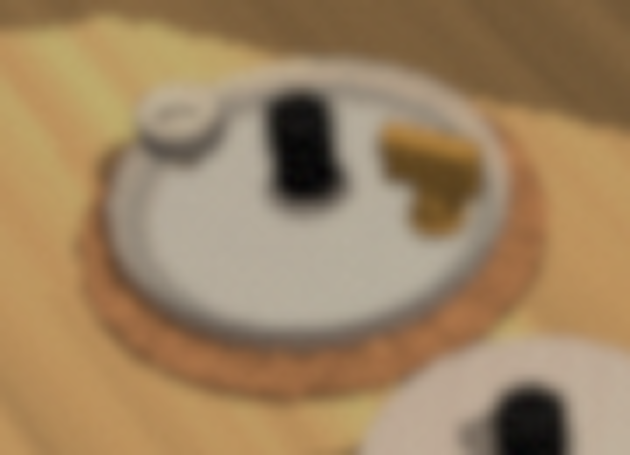

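The lid lies flat with its knob up at crop pixel (303,150). The tap bar (430,155) points along the gauge–knob–tap line, so it is still open. I'm handing in.

```bash
python3 -c "
from h import *
print(status.state()['clock'],abs(status.state()['qvel']).max()); print(arm.sign_off())"
```

```text
14.8 0.6640995913368353
the job is handed in; nothing more can be done
None
```

I opened the vent tap while the lid was still seated, then set the lid down in the middle of the cork mat and let go. I handed in at 14.8 s; no verdict is reported.

- **Tap:** I turned the bar about 87–89° anticlockwise. Views after the turn, with the lid gripped and on the mat show it pointing along the gauge–knob–tap line. I judged this from the pictures, since the joint value can't be read directly.
- **During the turn:** the wrist briefly read about 3 N of upward pull on the lid. I lowered the tool 1 mm, the force went back to near zero, and the pictures showed the lid still seated.
- **Lift and placing:** the lid's weight read about 4 N, matching 0.4 kg. On lowering it onto the mat, the wrist force swung to +2.7 N at tool height 54.3 mm, where contact was expected.
- **Last checks:** the knob is within about 2 px of the predicted mat centre, and the lid lies flat with its knob up. The gripper is open and well clear.

An early colour mask of the mat leaked into the wood grain. I redid it, and the two camera views then agreed to about 2 mm. Nothing else failed or disagreed.

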